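# Scrub out the leaning canister with the long brush

### The arm

A 6-joint arm with a two-finger parallel gripper is mounted at the origin on the work surface. World frame = base frame: x ahead of the robot, y to its left, z up, the work surface at z = 0. Lengths are in m, angles in rad, forces in N, time in s.
With the tool pointing down it reaches from about 0.275 to 0.75 m from the base axis. Payload 10.2 kg.
Tool frame: the origin (TCP) lies on the centre line of the jaws, within the pads' length; the fingertips stand 17 mm ahead of it and the grasp point (between the pads) lies 2 mm behind it; z points along the fingers, x is the direction in which the jaws open and shut, and the axes are right-handed (so a half turn about z gives the same grasp; the last joint's range is limited). The gripper opens to 88 mm and grips with 3 to 60 N. Pads are 18 mm wide; open, the fingers measure 123 mm over their backs; the gripper's body (75 mm by 187 mm) begins 45 mm behind the grasp point.
Start: joints at [1.078, 0.313, 1.498, -0, 1.331, -0.223], TCP at [0.14, 0.506, 0.256] pointing down, gripper open.
Joint ranges: [-2.94, 2.94], [-0.97, 2.17], [0.19, 2.56], [-1.23, 4.37], [0.02, 3.11], [-2.88, 2.88]. Speed limits (rad/s): [2.39, 2.39, 3.01, 3.14, 3.14, 3.14].

### API

Orientations are given as a unit quaternion [x, y, z, w].
In Python, from station import r, gripper_to, telemetry, vision gives the robot as it stands. Calls block until the motion is done:
- r.movep(position, orientation): joint-space move of the TCP to a pose.
- r.move_straight(position, ori=None, v=0.15, force_limit=None): straight line of the TCP; ori=None keeps the orientation; v is the mean speed in m/s. With force_limit (N) it stops when the force on the tool has changed by that much, and returns True; else False.
- r.move_joints(angles): joint-space move.
- gripper_to(opening): opening from 0.0 (shut) to 1.0 (fully open); the grip force is fixed at half the most; returns when the fingers have stopped.
- r.sleep(seconds).
- r.ik(position, orientation): joint angles nearest the present ones, or None.
- telemetry.observe(): the state.
- vision.snapshot(name): name is "scene" or "top" or "wrist"; returns the picture (384x512x3 uint8, blue, green, red); there is no depth.
- vision.camera_model(name): a dict with "fx", "fy", "cx", "cy" (pixels), "R" (3x3) and "t" (3): a world point X has camera coordinates R X + t; the wrist camera has in their place "tool_from_camera" (4x4, takes a point from camera to tool coordinates, whose origin is the TCP and whose axes are the tool frame's). Camera axes: x right, y down, z forward; pixel columns grow to the right and rows downward; lengths in m; the calibration is good to about 2 mm. A picture is of the moment at which its call begins: read the wrist's pose just before it. camera_model takes no time and is no camera call.
A pose or a line that the arm cannot do raises r.IKError and nothing moves.
- r.sign_off(): hands the job in, once; it reports no verdict.
Trained networks look in the newest picture that a camera, given by its name, has taken for a name from the list of things; names that differ only in an ending like _2 or _b are one class to them, and where a whole thing is asked for, a point or a joint stands for the part that bears it (a point fixed in the world has none). Each returns a list of dicts, best first, with "confidence" (0 to 1); they miss things now and then, are a little off and sometimes report something else, mostly with a low value. They report only what shows in the picture. A call takes as long as a camera call.
- vision.recognise(camera, label): "location" ([x, y, z] in m, in world coordinates, good to about 4 mm: the middle of the surface that is visible of it).
- vision.regions_of(camera, label): "region" (384x512 bool, what is visible of it).
The state is a dict: "clock": time; "joint_pos": joint angles; "qd": joint speeds; "tau": joint torques, N m; "ee_pos": TCP position; "tcp_rot": TCP orientation; "wrist_force": force on the tool from outside, world axes, zero at the start; "wrist_torque": the same for the moment, N m; "finger_gap": opening from 0.0 (shut) to 1.0 (fully open).
Only numpy, scipy, OpenCV 4.12 (cv2) and the standard library are available. Lean on these libraries where they do the work, as an engineer would, in place of code of your own. Each camera call takes 0.05 s, during which the arm holds its last target.

### The job

Take the long brush out of its steel pot and scrub out the grey canister that leans in the steel cradle: push the brush down to the bottom and draw it back up to the mouth, at least three times, without ramming the canister. Then stand the brush back in its pot, bristles down, and leave everything else on the bench where it is.

Things in the scene. Friction and masses are not known exactly. Their poses are not given: they have to be found in the camera images.
- brush: loose long brush, 200 mm, about 80 g, rigid, round about z: white bristle head 45 mm across (42 mm solid), 45 mm long; steel stem 8 mm thick at 45-105 mm; light-wood handle 20 mm thick at 105-200 mm. Origin: centre of the head's flat underside (the tip); z to the handle's end. Starts upright in the pot, head down, standing centred on its floor, handle end 206 mm above the bench
- brush_tip (a point): the same point as the brush's origin: centre of the underside of the bristle head, axes as the brush
- pot: open round steel brush pot, fixed to the bench, upright: 75 mm high, inner diameter 62 mm, outer 69 mm (foot 84 mm), inner floor 6 mm above the bench. Origin at the centre of its underside, z up
- canister: open grey plastic canister clamped fast in the cradle, leaning 26 degrees (0.45 rad) from vertical. Outer diameter 69 mm (lip 76), inner 60 mm, 115 mm long, inner floor 6 mm from its underside. Origin: centre of its underside, 42 mm above the bench; z along its axis out of the mouth, which leans to the robot's left and partly towards the robot (0.75 to 1.45 rad round from -x to +y)
- canister_mouth (a point): centre of the canister's mouth, 115 mm from its origin along its z axis, about 145 mm above the bench; axes as the canister
- cradle: fixed steel cradle that carries the canister: base plate 170 x 100 x 12 mm. Origin at the centre of its underside, z up; the canister's mouth leans to its -x
- lidded_jar: bystander: loose white closed jar with a steel lid, 80 mm across, 100 mm high; stands on the other side of the cradle from the pot. Origin at the centre of its underside
- amber_bottle: bystander: loose amber bottle, 56 mm across, 130 mm high, beyond the cradle. Origin at the centre of its underside
- squat_bottle: bystander: loose white bottle, 68 mm across, 110 mm high, beyond the cradle. Origin at the centre of its underside
- bowl: bystander: loose steel bowl, 120 mm across, 45 mm high. Origin at the centre of its underside
- tape_roll: bystander: loose roll of tape, 72 mm across, 24 mm high, lying flat on the robot's side. Origin at the centre of its underside
- otoscope: bystander: loose hand-held otoscope lying down, about 135 mm long, 57 mm high. Origin on the bench under its middle
- tongue_stick: bystander: loose flat wooden stick 150 x 18 x 4 mm. Origin at the centre of its underside
- nail_brush: bystander: short hand brush, 150 mm long, lying flat on the bench on the robot's side; not the brush to use

How it is judged:
By the outcome, as a careful person would: the job done as asked, in the order asked, and still so for the second after the job is handed in, with the robot touching nothing.
It also fails if it takes over 54 s, if anything falls off the work surface, if the arm or the gripper's body presses on something with over 40 N, if the wrist force passes 120 N, or if a joint passes its speed limit or range.

## Working session

There is one attempt and no reset: what is moved stays moved. The work goes in short steps, each a Python script; the robot and the scene stay as the last script left them, time stands still between calls to the robot, and variables do not carry over. Pictures are saved under pics/ and viewed, and the job is handed in when it is done.

```bash
ls; mkdir -p pics
python3 - <<'E'
from station import r, gripper_to, telemetry, vision
import cv2, numpy as np
for c in ["scene","top"]:
    im=vision.snapshot(c); cv2.imwrite(f"pics/{c}0.png",im)
    m=vision.camera_model(c); print(c,m["fx"],m["fy"],m["cx"],m["cy"],np.round(m["R"],4).tolist(),np.round(m["t"],4).tolist())
    for l in ["brush","pot","canister","canister_mouth","cradle"]:
        print(c,l,[(np.round(d["location"],3).tolist(),round(d["confidence"],2)) for d in vision.recognise(c,l)][:3])
print(telemetry.observe())
E
```

```text
pics
scene 424.5415123984688 424.5415123984688 253.14963709523371 188.80965209854585 [[-0.8225, 0.5687, -0.0048], [0.3876, 0.5543, -0.7365], [-0.4162, -0.6077, -0.6764]] [0.4665, -0.1621, 1.4946]
scene brush [([0.722, -0.319, 0.026], 0.61), ([0.578, 0.272, 0.134], 0.58)]
scene pot [([0.586, 0.281, 0.045], 0.65), ([0.582, 0.271, 0.137], 0.17)]
scene canister [([0.599, 0.032, 0.117], 0.55)]
scene canister_mouth [([0.593, 0.035, 0.118], 0.66)]
scene cradle [([0.593, 0.058, 0.042], 0.85)]
top 419.99855528167456 419.99855528167456 254.76977007465524 197.57726002175372 [[0.0002, -1.0, -0.0014], [-0.9952, -0.0001, -0.0977], [0.0977, 0.0014, -0.9952]] [-0.0013, 0.6041, 1.2547]
top brush [([0.573, 0.263, 0.05], 0.66)]
top pot [([0.572, 0.256, 0.028], 0.92), ([0.591, 0.032, 0.107], 0.61)]
top canister [([0.595, 0.036, 0.111], 0.67)]
top canister_mouth [([0.591, 0.033, 0.106], 0.88), ([0.739, -0.299, 0.021], 0.55)]
top cradle [([0.584, 0.044, 0.036], 0.71)]
{'clock': 0.6, 'joint_pos': array([ 1.07759453e+00,  3.12909817e-01,  1.49771000e+00,  8.17625559e-06,
        1.33102003e+00, -2.23421915e-01]), 'qd': array([-0.00091383,  0.00014121, -0.00018915,  0.00093926, -0.00047346,
        0.00031436]), 'tau': array([-3.50341861e-04, -4.01988351e+01, -2.52355671e+01,  6.94203330e-02,
        3.20066535e-02, -3.50955744e-06]), 'ee_pos': array([0.1399431 , 0.50600373, 0.25571138]), 'tcp_rot': array([ 7.95776715e-01,  6.05590141e-01, -2.31229905e-05,  6.16020128e-06]), 'wrist_force': array([ 0.27128005, -0.03158411, -0.00178863]), 'wrist_torque': array([-0.03162544,  0.01450556, -0.00880848]), 'finger_gap': 1.0018884493440205}
```

Run:
```python
import cv2
for c in ["scene","top"]:
    im=cv2.imread(f"pics/{c}0.png"); cv2.imwrite(f"pics/{c}0b.png",cv2.resize(im,(768,576),interpolation=cv2.INTER_CUBIC))
im=cv2.imread("pics/top0.png")
cv2.imwrite("pics/topcrop.png",cv2.resize(im[100:260,120:320],(800,640)[0:2] and (750,600),interpolation=cv2.INTER_CUBIC))
```

```text
(no output)
```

View pics/scene0b.png

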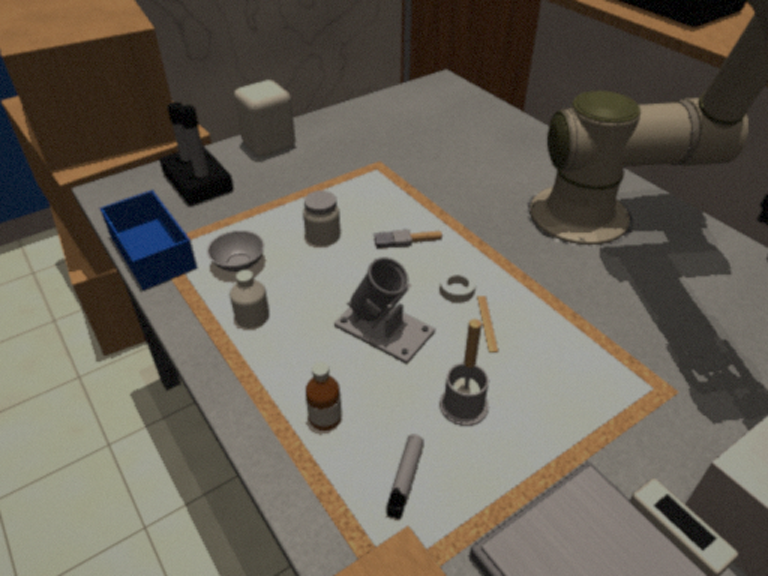

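View pics/topcrop.png

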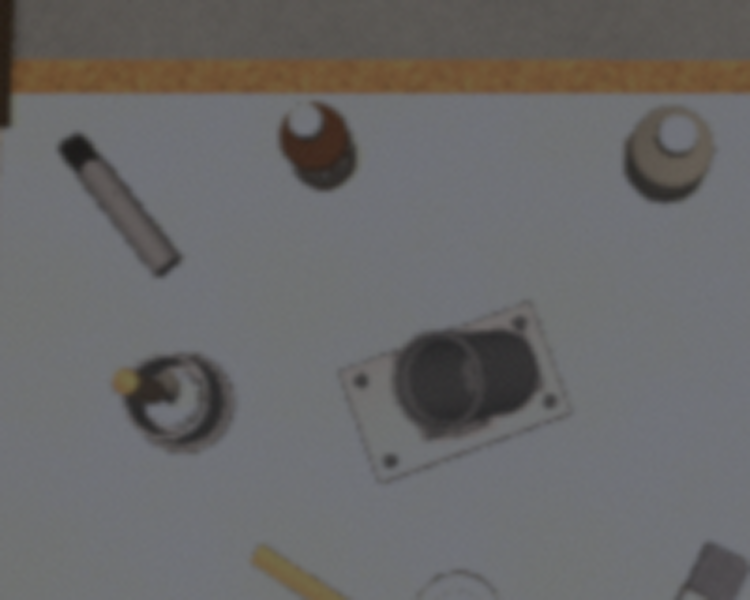

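View pics/top0b.png

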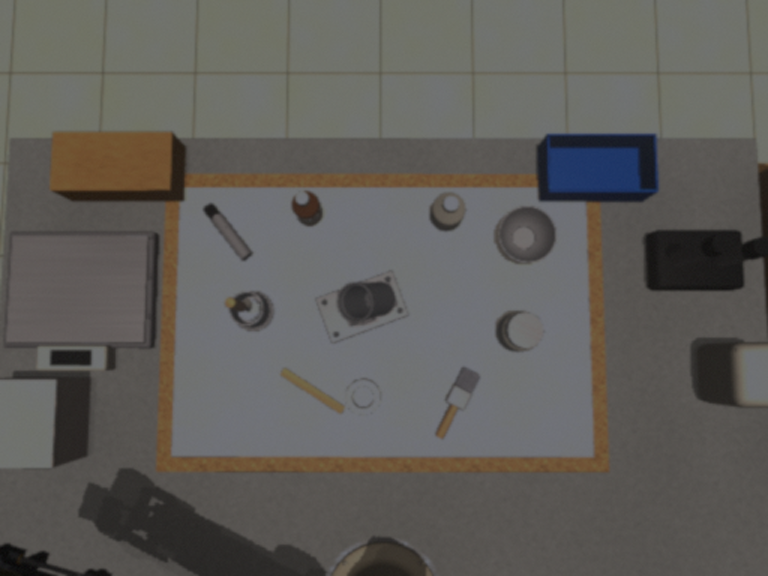

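The pictures show the brush standing in the pot: handle end at about (154,202) in the top picture, leaning in view only from perspective. The canister mouth is at about (238,201), with the cradle plate around it. Next I triangulate these roughly.

```bash
cat > h.py <<'E'
from station import r, gripper_to, telemetry, vision
import cv2, numpy as np
from scipy.spatial.transform import Rotation as Ro
def onplane(m,uv,z):
    d=np.array([(uv[0]-m["cx"])/m["fx"],(uv[1]-m["cy"])/m["fy"],1.])
    R=np.array(m["R"]);t=np.array(m["t"]); C=-R.T@t; w=R.T@d
    return C+w*(z-C[2])/w[2]
def proj(m,X):
    p=np.array(m["R"])@np.array(X).T+np.array(m["t"])[:,None]; 
    return np.stack([m["fx"]*p[0]/p[2]+m["cx"],m["fy"]*p[1]/p[2]+m["cy"]],1)
def wristmodel():
    s=telemetry.observe(); T=np.eye(4);T[:3,:3]=Ro.from_quat(s["tcp_rot"]).as_matrix();T[:3,3]=s["ee_pos"]
    m=dict(vision.camera_model("wrist")); W=np.linalg.inv(T@np.array(m["tool_from_camera"]))
    m["R"]=W[:3,:3];m["t"]=W[:3,3]; return m
def down(yaw): # jaw (tool x) direction at yaw, tool z down
    x=np.array([np.cos(yaw),np.sin(yaw),0]);z=np.array([0,0,-1.]);return Ro.from_matrix(np.stack([x,np.cross(z,x),z],1)).as_quat()
def along(z,x):
    z=np.array(z)/np.linalg.norm(z);x=np.array(x)-np.dot(x,z)*z;x/=np.linalg.norm(x);return Ro.from_matrix(np.stack([x,np.cross(z,x),z],1)).as_quat()
E
python3 - <<'E'
from h import *
m=vision.camera_model("top");s=vision.camera_model("scene")
f=lambda p:(p[0]/3.75+120-.37,p[1]/3.75+100-.37)
g=lambda p:(p[0]/1.5-.17,p[1]/1.5-.17)
print("handle",onplane(m,f((126,380)),.206),onplane(s,g((475,323)),.206))
print("pot top rim", onplane(m,f((178,398)),.075),onplane(s,g((467,379)),.075))
cs=[onplane(m,f(p),.012) for p in [(340,371),(529,301),(571,411),(382,483)]]
c=np.mean(cs,0); v=(cs[0]+cs[3]-cs[1]-cs[2])/2; print("cradle",c,np.linalg.norm(v),"minus-x yaw",np.arctan2(v[1],v[0]))
for a,b in [(0,1),(1,2)]: print(np.linalg.norm(cs[a]-cs[b]))
cs=[onplane(s,g(p),.012) for p in [(335,322),(376,299),(434,329),(405,356)]]; print("cradle scene",np.mean(cs,0))
print("mouth",onplane(m,f((439,379)),.145),onplane(s,g((386,280)),.145))
print(vision.camera_model("wrist"))
for lab in ["lidded_jar","amber_bottle","squat_bottle","bowl","tape_roll","otoscope","tongue_stick","nail_brush"]:
    vision.snapshot
    print(lab,[(np.round(d["location"],3).tolist(),round(d["confidence"],2)) for d in vision.recognise("top",lab)][:2])
E
```

```text
handle [0.57779576 0.26603367 0.206     ] [0.5786201  0.26804404 0.206     ]
pot top rim [0.57540001 0.25684425 0.075     ] [0.57942076 0.2682462  0.075     ]
cradle [0.5859671  0.04100108 0.012     ] 0.16655103352817718 minus-x yaw 1.9316733131606814
0.16683995385759057
0.09778810015804429
cradle scene [0.58294859 0.04660484 0.012     ]
mouth [0.58404564 0.04883886 0.145     ] [0.59405699 0.05869428 0.145     ]
{'fx': 309.177390089219, 'fy': 309.177390089219, 'cx': 258.7383448517671, 'cy': 190.77900133323544, 'tool_from_camera': array([[ 9.99999550e-01, -7.86516699e-04, -5.30112896e-04,
        -2.20777652e-04],
       [ 9.09654505e-04,  9.53568638e-01,  3.01174409e-01,
        -7.87694039e-02],
       [ 2.68620330e-04, -3.01174756e-01,  9.53568925e-01,
        -1.29196256e-01],
       [ 0.00000000e+00,  0.00000000e+00,  0.00000000e+00,
         1.00000000e+00]])}
lidded_jar [([0.53, -0.261, 0.1], 0.78), ([0.573, 0.262, 0.048], 0.29)]
amber_bottle [([0.527, -0.262, 0.1], 0.63), ([0.777, 0.147, 0.089], 0.61)]
squat_bottle [([0.768, -0.128, 0.074], 0.93), ([0.568, 0.256, 0.027], 0.55)]
bowl [([0.738, -0.302, 0.021], 0.73), ([0.569, 0.256, 0.028], 0.5)]
tape_roll [([0.398, 0.042, 0.023], 0.69)]
otoscope [([0.739, 0.326, 0.026], 0.74)]
tongue_stick [([0.416, 0.14, 0.003], 0.52), ([0.778, 0.15, 0.087], 0.47)]
nail_brush [([0.409, -0.157, 0.022], 0.69), ([0.738, 0.324, 0.029], 0.62)]
```

Run:
```python
from h import *
a=1.93; ax=np.array([np.sin(.45)*np.cos(a),np.sin(.45)*np.sin(a),np.cos(.45)]); M=np.array([.587,.052,.1456]); O=M-.115*ax
print(ax,O)
q0=telemetry.observe()["joint_pos"]
for d in range(-180,180,30):
    x=np.array([np.cos(np.radians(d)),np.sin(np.radians(d)),0])
    out=[r.ik(O+ax*h,along(-ax,x)) for h in (.164,.273,.31)]
    p=[r.ik([.578,.267,z],down(np.radians(d))) for z in (.164,.40)]
    print(d,[None if o is None else np.round(o,2).tolist() for o in out[:1]+out[2:]+p])
```

```text
[-0.15290293  0.40720475  0.9004471 ] [0.60458384 0.00517145 0.04204858]
-180 [[0.09, 0.49, 1.48, -0.49, 1.09, -2.87], None, None, None]
-150 [None, None, [0.25, 0.63, 1.25, -0.0, 1.26, 2.87], [0.25, 0.55, 0.78, -0.0, 1.81, 2.87]]
-120 [[0.09, 0.49, 1.48, -0.49, 1.09, 2.45], [0.2, 0.39, 1.29, -0.45, 1.41, 2.41], [0.25, 0.63, 1.25, -0.0, 1.26, 2.34], [0.25, 0.55, 0.78, -0.0, 1.81, 2.34]]
-90 [[0.09, 0.49, 1.48, -0.49, 1.09, 1.91], [0.2, 0.39, 1.29, -0.45, 1.41, 1.87], [0.25, 0.63, 1.25, -0.0, 1.26, 1.82], [0.25, 0.55, 0.78, -0.0, 1.81, 1.82]]
-60 [[0.09, 0.49, 1.48, -0.49, 1.09, 1.33], [0.2, 0.39, 1.29, -0.45, 1.41, 1.29], [0.25, 0.63, 1.25, -0.0, 1.26, 1.3], [0.25, 0.55, 0.78, -0.0, 1.81, 1.3]]
-30 [[0.09, 0.49, 1.48, -0.49, 1.09, 0.77], [0.2, 0.39, 1.29, -0.45, 1.41, 0.73], [0.25, 0.63, 1.25, -0.0, 1.26, 0.77], [0.25, 0.55, 0.78, -0.0, 1.81, 0.77]]
0 [[0.09, 0.49, 1.48, -0.49, 1.09, 0.27], [0.2, 0.39, 1.29, -0.45, 1.41, 0.23], [0.25, 0.63, 1.25, -0.0, 1.26, 0.25], [0.25, 0.55, 0.78, -0.0, 1.81, 0.25]]
30 [[0.09, 0.49, 1.48, -0.49, 1.09, -0.21], [0.2, 0.39, 1.29, -0.45, 1.41, -0.25], [0.25, 0.63, 1.25, -0.0, 1.26, -0.27], [0.25, 0.55, 0.78, -0.0, 1.81, -0.27]]
60 [[0.09, 0.49, 1.48, -0.49, 1.09, -0.69], [0.2, 0.39, 1.29, -0.45, 1.41, -0.74], [0.25, 0.63, 1.25, -0.0, 1.26, -0.8], [0.25, 0.55, 0.78, -0.0, 1.81, -0.8]]
90 [[0.09, 0.49, 1.48, -0.49, 1.09, -1.23], [0.2, 0.39, 1.29, -0.45, 1.41, -1.27], [0.25, 0.63, 1.25, -0.0, 1.26, -1.32], [0.25, 0.55, 0.78, -0.0, 1.81, -1.32]]
120 [[0.09, 0.49, 1.48, -0.49, 1.09, -1.81], [0.2, 0.39, 1.29, -0.45, 1.41, -1.85], [0.25, 0.63, 1.25, -0.0, 1.26, -1.85], [0.25, 0.55, 0.78, -0.0, 1.81, -1.85]]
150 [[0.09, 0.49, 1.48, -0.49, 1.09, -2.37], [0.2, 0.39, 1.29, -0.45, 1.41, -2.41], [0.25, 0.63, 1.25, -0.0, 1.26, -2.37], [0.25, 0.55, 0.78, -0.0, 1.81, -2.37]]
```

Run:
```python
from h import *
a=1.93; ax=np.array([np.sin(.45)*np.cos(a),np.sin(.45)*np.sin(a),np.cos(.45)]); M=np.array([.587,.052,.1456])
import json
def snap(n):
    m=wristmodel(); im=vision.snapshot("wrist"); cv2.imwrite(f"pics/{n}.png",im); cv2.imwrite(f"pics/{n}_b.png",cv2.resize(im,(768,576),interpolation=cv2.INTER_CUBIC))
    json.dump({k:np.array(v).tolist() for k,v in m.items()},open(f"pics/{n}.json","w"))
r.movep([.578,.267,.36],down(0)); snap("w_pot")
r.movep(M+.14*ax,along(-ax,[1,0,0])); snap("w_can")
print(telemetry.observe()["clock"])
```

```text
3.7
```

View pics/w_pot_b.png

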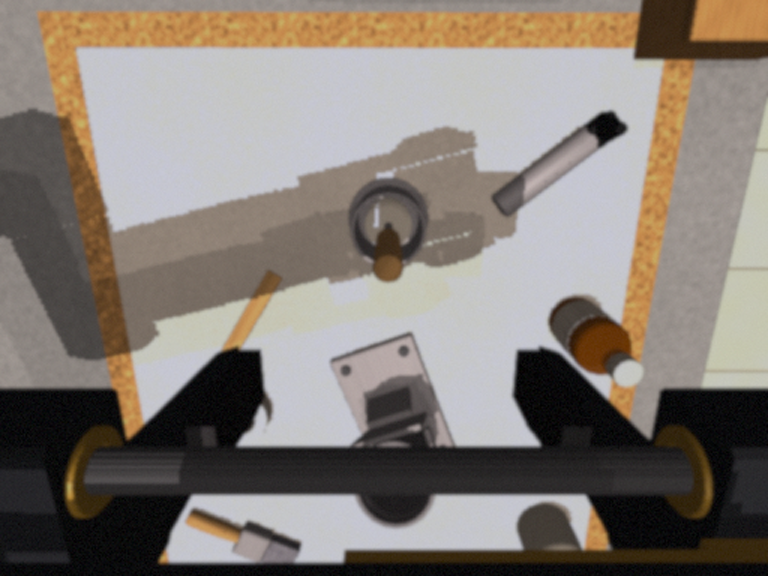

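View pics/w_can_b.png

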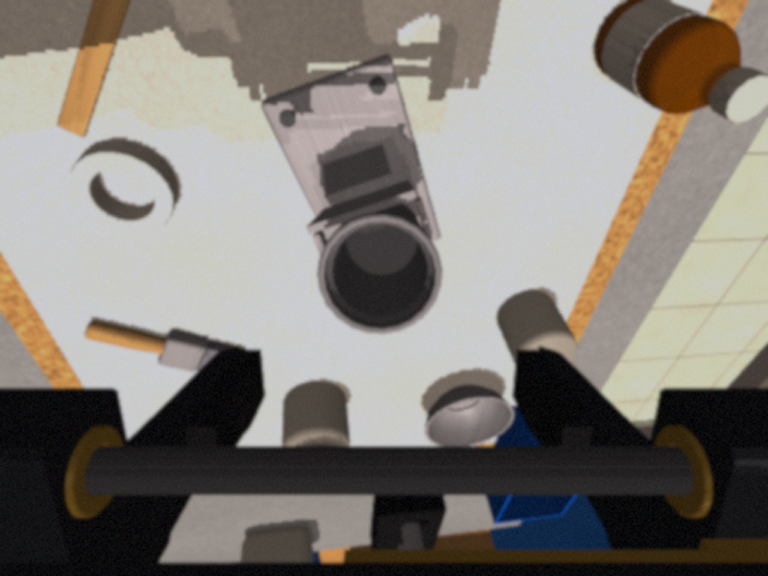

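The pot's handle end shows at about (388,267) of the enlarged picture. The canister rim is a clear ellipse centred at about (380,272), with its floor visible. I'll zoom in to fit it.

Run:
```python
import cv2
im=cv2.imread("pics/w_can.png"); im2=cv2.convertScaleAbs(im[125:230,190:315],alpha=1.5); cv2.imwrite("pics/wc.png",cv2.resize(im2,None,fx=5.6,fy=5.6,interpolation=cv2.INTER_CUBIC))
im=cv2.imread("pics/w_pot.png"); im2=cv2.convertScaleAbs(im[110:200,215:305],alpha=1.5); cv2.imwrite("pics/wp.png",cv2.resize(im2,None,fx=6.5,fy=6.5,interpolation=cv2.INTER_CUBIC))
```

```text
(no output)
```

View pics/wc.png

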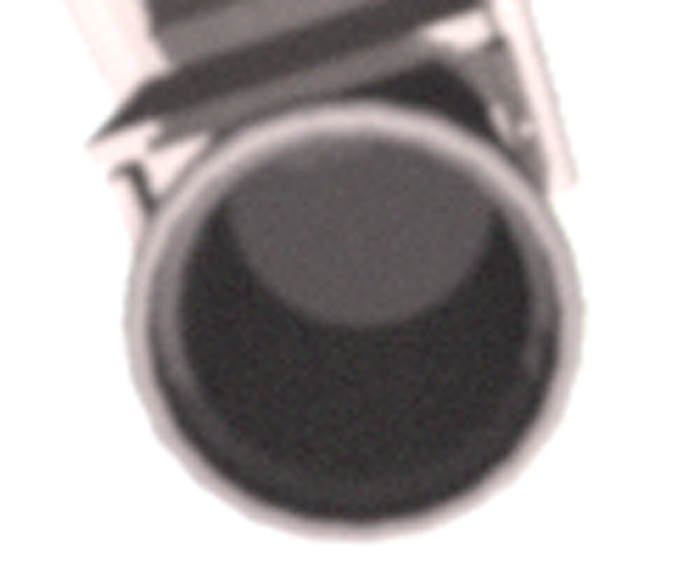

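View pics/wp.png

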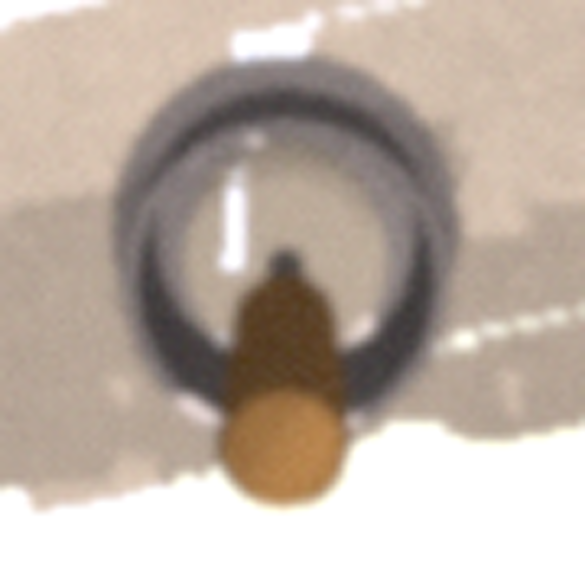

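```bash
cat > fit.py <<'E'
from h import *
import json
from scipy.optimize import least_squares
ld=lambda n:{k:np.array(v) for k,v in json.load(open(f"pics/{n}.json")).items()}
mc,mp=ld("w_can"),ld("w_pot")
tr=lambda p,f,o:(np.array(p,float)+.5)/f-.5+np.array(o)
rim=tr([(126,320),(584,310),(355,540),(350,103),(200,482),(508,485)],5.6,(190,125))
fl=tr([(235,225),(265,275),(310,312),(365,327),(420,315),(465,275),(492,225)],5.6,(190,125))
th=np.linspace(0,2*np.pi,721)
def frame(a,t=.45):
    ax=np.array([np.sin(t)*np.cos(a),np.sin(t)*np.sin(a),np.cos(t)]);e1=np.array([-np.sin(a),np.cos(a),0]);return ax,e1,np.cross(ax,e1)
def circ(c,rad,e1,e2): return c+rad*(np.cos(th)[:,None]*e1+np.sin(th)[:,None]*e2)
def dist(pts,curve):
    d=np.linalg.norm(pts[:,None]-curve[None],axis=2);i=d.argmin(1);c=curve.mean(0)
    return d.min(1)*np.sign(np.linalg.norm(pts-c,axis=1)-np.linalg.norm(curve[i]-c,axis=1))
def res(p,full=False):
    ax,e1,e2=frame(p[2],p[3]); O=np.array([p[0],p[1],.042+p[4]])
    r1=dist(rim,proj(mc,circ(O+.115*ax,.038,e1,e2))); r2=dist(fl,proj(mc,circ(O+.006*ax,.030,e1,e2)))
    return np.r_[r1,r2,(p[3]-.45)/.01,p[4]/.002]
if __name__=="__main__":
    s=least_squares(res,[.604,.005,1.93,.45,0],x_scale=[.01,.01,.1,.02,.005])
    print(np.round(s.x,4),np.round(s.fun,2)); ax,_,_=frame(s.x[2],s.x[3]); print("mouth",np.array([s.x[0],s.x[1],.042+s.x[4]])+.115*ax)
    print("handle",onplane(mp,tr([284,446],6.5,(215,110)),.206))
    # overlay check on top
    m=vision.camera_model("top"); im=cv2.resize(cv2.imread("pics/top0.png"),None,fx=4,fy=4,interpolation=cv2.INTER_CUBIC)
    ax,e1,e2=frame(s.x[2],s.x[3]);O=np.array([s.x[0],s.x[1],.042+s.x[4]])
    for c,rad in [(.115,.038),(0,.0345)]: cv2.polylines(im,[np.int32(proj(m,circ(O+c*ax,rad,e1,e2))*4)],True,(0,255,0))
    hx=onplane(mp,tr([284,446],6.5,(215,110)),.206)
    X,Y=np.eye(3)[:2]
    for z,rad in [(.206,.01),(.075,.0345),(0,.042)]: cv2.polylines(im,[np.int32(proj(m,circ(np.r_[hx[:2],z],rad,X,Y))*4)],True,(0,0,255))
    cv2.imwrite("pics/ov.png",im[640:960,560:1160])
    wp=cv2.resize(cv2.imread("pics/w_pot.png"),None,fx=5,fy=5,interpolation=cv2.INTER_CUBIC)
    for z,rad in [(.206,.01),(.075,.0345),(.075,.031),(0,.042)]: cv2.polylines(wp,[np.int32(proj(mp,circ(np.r_[hx[:2],z],rad,X,Y))*5)],True,(0,0,255))
    cv2.imwrite("pics/ovp.png",wp[550:1000,1050:1550])
E
python3 fit.py
```

```text
[ 0.6     0.003   1.9353  0.4515 -0.0028] [-0.41 -0.46 -0.63 -0.91 -0.42 -0.56 -0.03 -0.6  -0.08  0.53  0.44 -0.53
 -0.37  0.15 -1.38]
mouth [0.58215383 0.04991156 0.14272451]
handle [0.576116   0.26905012 0.206     ]
```

View pics/ov.png

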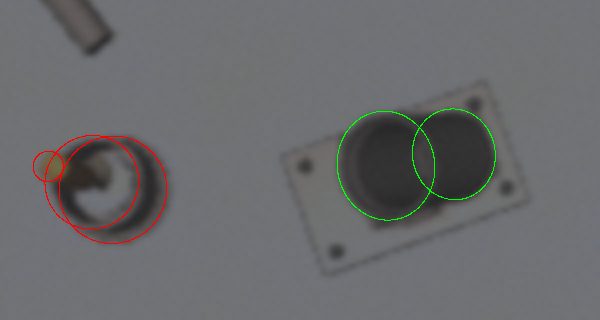

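View pics/ovp.png

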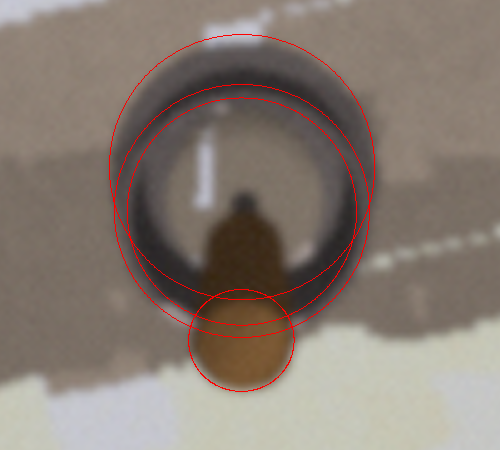

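Run:
```python
from h import *
P=np.array([.5763,.2685])
r.movep([*P,.34],down(0))
print(r.move_straight([*P,.166],v=.12,force_limit=8))
gripper_to(0.0); s=telemetry.observe(); print(s["finger_gap"],s["wrist_force"],s["ee_pos"])
print(r.move_straight([*P,.20],v=.08))
r.move_straight([*P,.37],v=.2); s=telemetry.observe(); print(s["finger_gap"],s["wrist_force"],s["clock"])
for c in ["scene","wrist"]: cv2.imwrite(f"pics/{c}1.png",cv2.resize(vision.snapshot(c),(768,576)))
```

```text
False
0.21900993145098815 [ 0.47738094 -0.61133452  0.32323752] [0.57626678 0.26849395 0.16591826]
False
0.21608737927638114 [-0.19005409  0.85850726 -1.57496408] 8.65
```

View pics/scene1.png

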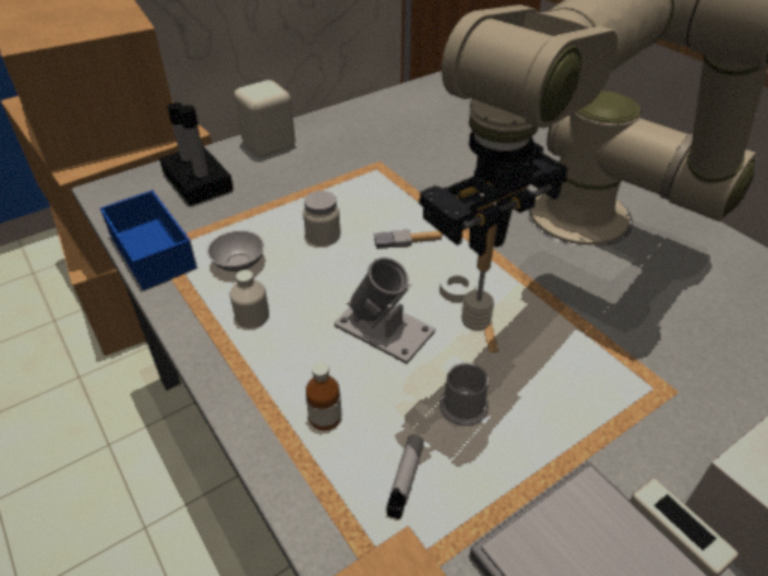

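View pics/wrist1.png

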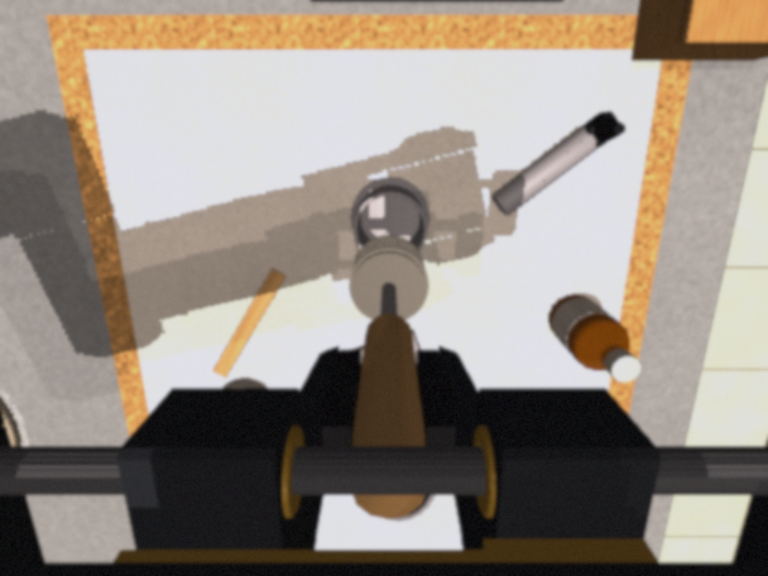

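The brush is held upright with its head clear of the pot, and the wrist picture shows the head at (390,278). I'll overlay the predicted head from the nominal grasp.

Run:
```python
from h import *
from fit import circ
m=dict(vision.camera_model("wrist"));W=np.linalg.inv(m["tool_from_camera"]);m["R"]=W[:3,:3];m["t"]=W[:3,3]
im=cv2.imread("pics/wrist1.png");X,Y=np.eye(3)[:2]
for d,rad in [(.160,.0225),(.115,.0225),(.055,.010),(-.04,.01)]: cv2.polylines(im,[np.int32((proj(m,circ(np.array([0,0,d]),rad,X,Y))+.5)*1.5-.5)],True,(0,0,255))
cv2.imwrite("pics/ov2.png",cv2.resize(im[200:540,250:550],None,fx=1.75,fy=1.75))
```

```text
(no output)
```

View pics/ov2.png

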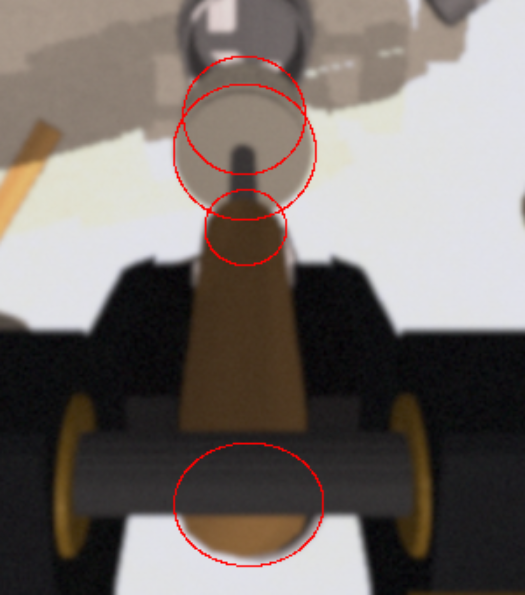

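Run:
```python
from fit import *
s=least_squares(lambda q:res([*q,.45,0])[:-2],[.604,.005,1.93]); ax,_,_=frame(s.x[2]); print(s.x,np.round(s.fun,2),"mouth",np.array([s.x[0],s.x[1],.042])+.115*ax)
```

```text
[0.59950224 0.0055769  1.93483232] [-0.94 -1.04 -1.1  -1.47 -0.91 -1.07 -0.18 -0.63  0.02  0.65  0.54 -0.52
 -0.49] mouth [0.58169232 0.05231993 0.14555142]
```

```bash
cat >> h.py <<'E'
_a=1.935; AX=np.array([np.sin(.45)*np.cos(_a),np.sin(.45)*np.sin(_a),np.cos(.45)]); MO=np.array([.5822,.051,.1445]); OO=MO-.115*AX
QC=along(-AX,[1,0,0]); tip=lambda h: OO+AX*(h+.160)
E
python3 - <<'E'
from h import *
r.movep(tip(.150),QC)
print(r.move_straight(tip(.085),v=.06,force_limit=8)); s=telemetry.observe(); print(s["wrist_force"],s["wrist_torque"],s["clock"])
for c in ["scene","wrist"]: cv2.imwrite(f"pics/{c}2.png",cv2.resize(vision.snapshot(c),(768,576)))
E
```

```text
False
[ 0.25580979  0.63993496 -0.96470105] [ 0.26035136  0.18259849 -0.03260189] 10.625
```

View pics/scene2.png

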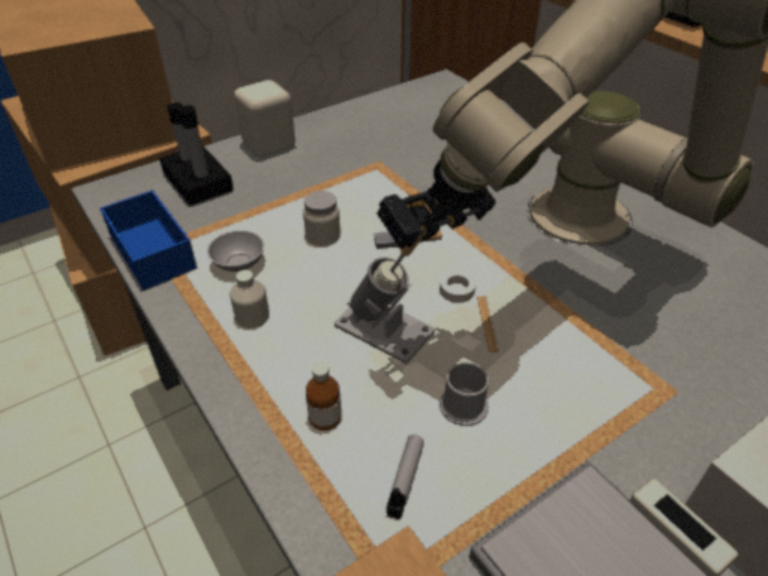

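View pics/wrist2.png

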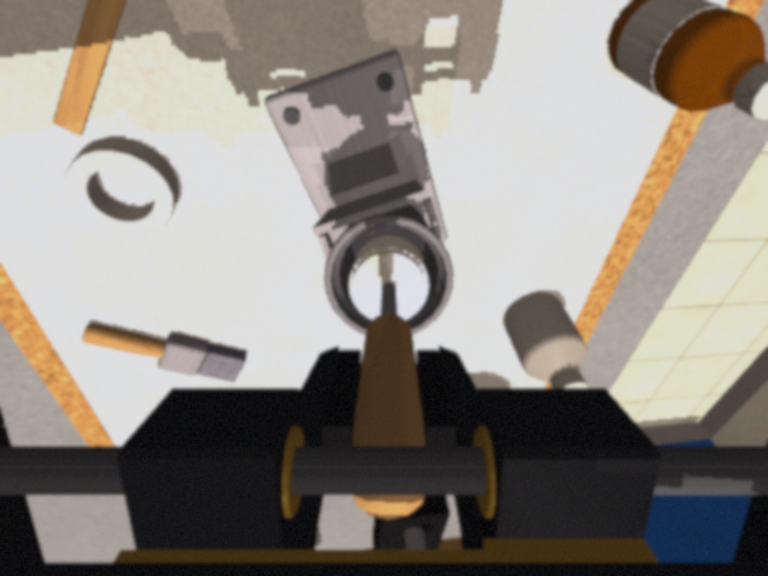

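The head (centre about (388,285)) sits inside the ring (centre about (389,275)) with clearance all round and no contact force. I'll scrub with a force guard.

Run:
```python
from h import *
def hnow():
    s=telemetry.observe(); return round(float((s["ee_pos"]-OO)@AX-.160),4),np.round(s["wrist_force"],1).tolist(),round(s["clock"],2),round(s["finger_gap"],3)
print(r.move_straight(tip(.025),v=.08,force_limit=10),hnow())
print(r.move_straight(tip(-.004),v=.025,force_limit=5),hnow())
```

```text
False (0.0255, [-0.4, 0.5, -0.3], 11.62, 0.216)
True (0.0071, [0.0, 1.6, 3.0], 12.37, 0.217)
```

Run:
```python
from h import *
def hnow():
    s=telemetry.observe(); return round(float((s["ee_pos"]-OO)@AX-.160),4),np.round(s["wrist_force"],1).tolist(),round(s["clock"],2),round(s["finger_gap"],3)
for i in range(3):
    print("up",r.move_straight(tip(.113),v=.12,force_limit=20),hnow())
    print("dn",r.move_straight(tip(.018),v=.12,force_limit=12),hnow())
    print("bt",r.move_straight(tip(.000),v=.025,force_limit=5),hnow())
print("up",r.move_straight(tip(.113),v=.12,force_limit=20),hnow())
cv2.imwrite("pics/wrist3.png",cv2.resize(vision.snapshot("wrist"),(768,576)))
```

```text
up False (0.1122, [-0.2, -0.6, -2.3], 13.4, 0.217)
dn False (0.0186, [0.3, -0.4, -0.5], 14.34, 0.219)
bt True (0.0069, [0.6, 1.4, 3.2], 14.84, 0.219)
up False (0.1122, [0.1, -0.1, -1.7], 15.88, 0.218)
dn False (0.0187, [-0.0, 0.4, -1.3], 16.82, 0.22)
bt True (0.0067, [-0.9, 2.0, 4.1], 17.32, 0.218)
up False (0.1122, [1.2, -0.6, -1.1], 18.37, 0.217)
dn False (0.0187, [-0.2, -0.4, -1.2], 19.31, 0.219)
bt True (0.0065, [0.4, 2.1, 3.1], 19.82, 0.22)
up False (0.1122, [-0.5, 0.5, -0.2], 20.86, 0.213)
```

View pics/wrist3.png

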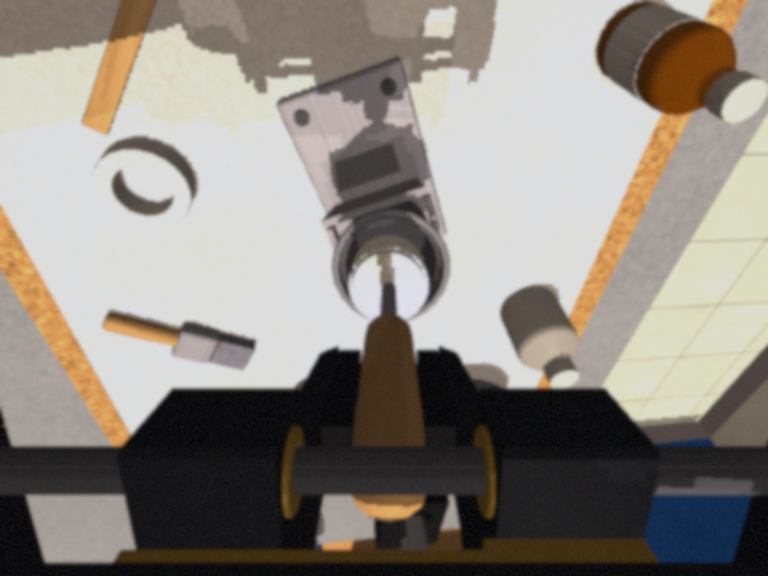

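Four bottom contacts of about 5 N each are done, and the brush hasn't moved in the grip. Now I return it to the pot.

Run:
```python
from h import *
def st():
    s=telemetry.observe(); return np.round(s["ee_pos"],4).tolist(),np.round(s["wrist_force"],1).tolist(),round(s["clock"],2)
P=[.5763,.2685]
r.move_straight(tip(.155),v=.12)
r.movep([*P,.37],down(0)); r.sleep(.3); print(st())
print(r.move_straight([*P,.26],v=.12),st())
print(r.move_straight([*P,.18],v=.07,force_limit=8),st())
print(r.move_straight([*P,.160],v=.02,force_limit=3),st())
cv2.imwrite("pics/wrist4.png",cv2.resize(vision.snapshot("wrist"),(768,576)))
cv2.imwrite("pics/scene4.png",cv2.resize(vision.snapshot("scene")[180:300,220:380],(800,600)))
```

```text
([0.5761, 0.2681, 0.3699], [-0.0, -0.5, 0.2], 22.34)
False ([0.5766, 0.2686, 0.2609], [-0.4, -0.4, -1.5], 23.41)
False ([0.5765, 0.2686, 0.1805], [0.1, 0.6, -0.8], 24.7)
True ([0.5763, 0.2685, 0.1652], [-0.5, 0.7, 4.1], 25.43)
```

View pics/wrist4.png

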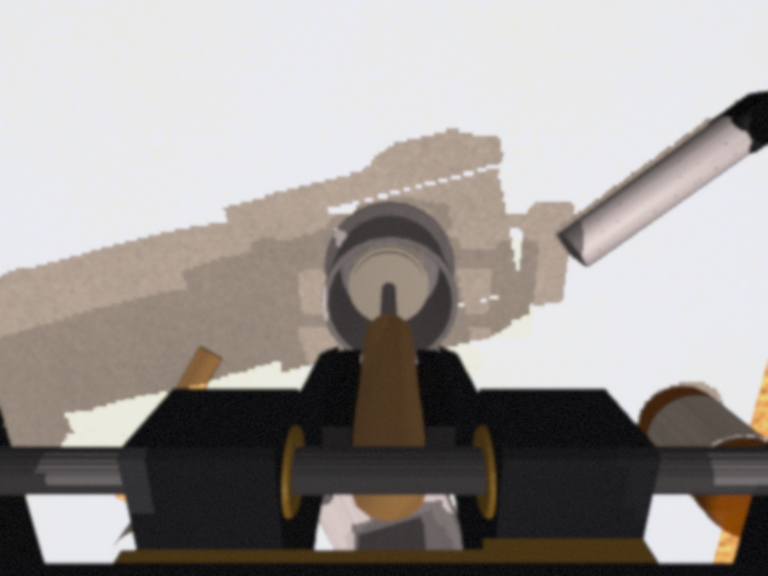

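View pics/scene4.png

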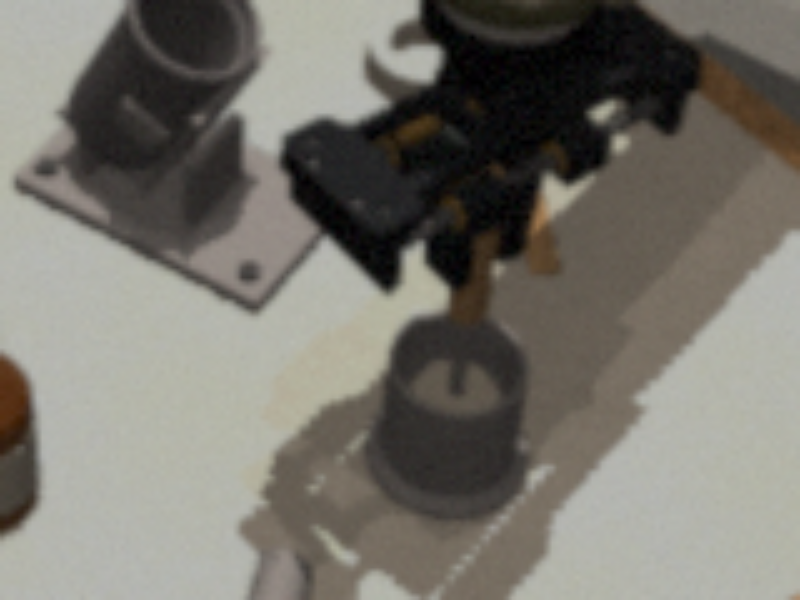

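The head is standing on the pot floor, centred and upright (head about (390,285), pot ring about (390,280)). I'll release it and retreat straight up.

Run:
```python
from h import *
gripper_to(1.0); r.sleep(.3)
print(r.move_straight([.5763,.2685,.36],v=.12))
r.movep([.14,.506,.30],telemetry.observe()["tcp_rot"] if 0 else down(np.arctan2(2*.795777*.60559,.795777**2-.60559**2)))
r.sleep(.5)
for c in ["scene","top"]:
    im=vision.snapshot(c);cv2.imwrite(f"pics/{c}5.png",im);cv2.imwrite(f"pics/{c}5b.png",cv2.resize(im,(768,576)))
a=cv2.imread("pics/top0.png").astype(int)[100:330,105:410];b=cv2.imread("pics/top5.png").astype(int)[100:330,105:410]
d=cv2.blur(np.abs(a-b).max(2).astype(np.float32),(3,3)); print("changed px",np.argwhere(d>25).shape, (np.argwhere(d>25)+[100,105])[:10].tolist())
s=telemetry.observe();print(s["clock"],s["ee_pos"],s["wrist_force"])
```

```text
False
changed px (0, 2) []
31.1167 [0.13999488 0.50599547 0.29999331] [0.25437739 0.00957167 0.15094566]
```

View pics/scene5b.png

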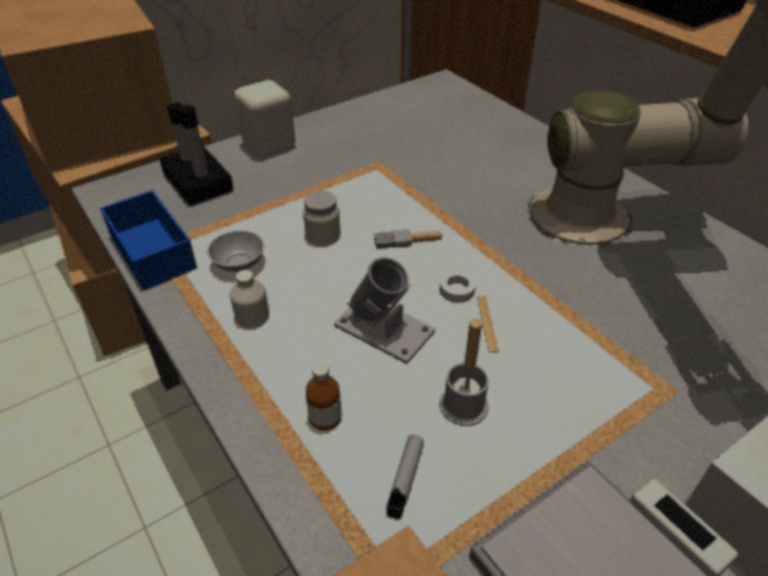

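View pics/top5b.png

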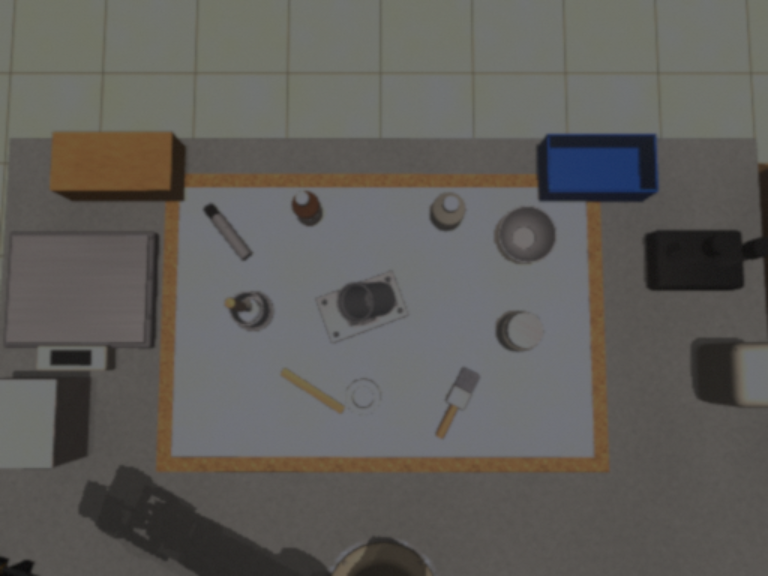

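The brush stands upright in its pot (handle end at (475,324) in the scene picture, as at the start). The top picture shows no change from before in the bench area.

```bash
python3 -c "
from station import r
r.sign_off()"
```

```text
the job is handed in; nothing more can be done
```

I scrubbed the canister, stood the brush back upright in its pot with the bristles down, and handed the job in. The clock read about 31 s at the last check, against the 54 s limit.

- **Scrubbing:** I pushed the brush to the canister floor four times, stopping each time when the force changed by 5 N. After each push I drew it back up until the tip was about 3 mm below the mouth. The largest force I read at a stop was about 5 N, and I saw no sign of the brush hitting the walls or rim.
- **Return:** The head touched the pot floor with about 4 N before I let go. The arm then went straight up and back near its starting pose, touching nothing.
- **Last checks:** The brush is upright in its pot. Comparing the top camera pictures from before and after found no changed pixels in the bench area, so nothing else was moved.
- **Disagreement:** The wrist and top cameras differed by about 2–3 mm on where the canister mouth and brush handle were. I steered mostly by the wrist camera for both; about 7 mm of clearance around the head absorbed the difference.

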